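# Isolate the centrifuge and hold a spun tube up to the inspection camera

### The job

Make the small centrifuge safe by turning the red isolator handle fully to OFF, and only then draw the yellow-capped tube out of its leaning sleeve in the rotor. Hold it upright, cap up and still, in front of the inspection camera, with the middle of the tube 8 cm straight out from the lens at lens height (over the black cross on the white plate), and finish there still holding it in the air. Do not bump the camera, and leave the red-capped tube, the paper roll, the dropper bottle and the sanitiser bottle where they are.

Things in the scene. Friction and masses are not known exactly. Their poses are not given: they have to be found in the camera images.
- isolator: fixed yellow box 90 x 90 x 70 tall, on the robot's left, with the red rotary handle on top. Origin: centre of its underside. Its x axis points from the handle's axis to the white OFF mark; the green ON mark lies 60 degrees anticlockwise from it, seen from above
- switch (a joint): the red handle on the isolator: bar 64 long, 14 thick, 34 tall, top 116 above the bench, on a disc 48 across. Turns about the vertical through the isolator's centre. Value (rad): angle of its white-striped end from the isolator's x axis, anticlockwise from above; 0 = OFF stop, 1.047 = ON stop. Starts near ON. Stiff (0.12 N m friction, no spring): stays where left
- switch_grip (a point): point on the handle's turning axis, inside the bar, 104 above the bench (12 below the bar's top): where to grip, across the 14 mm thickness. Its x axis runs along the bar
- centrifuge: small fixed white round centrifuge without its lid, 280 across, open bowl with its rim 120 above the bench and 228 to 240 wide inside; a grey control panel sticks out 10 mm (its knob 22) towards the robot. Origin: centre of its underside
- rotor: aluminium rotor in the bowl, braked (does not turn): four sleeves 90 degrees apart lean 25 degrees from vertical, tops towards the axis. Two hold tubes (yellow, and red across from it), two are empty. Sleeves 25 outside, 19 inside, 58 long, mouths about 64 from the axis and 117 above the bench. Origin: on the axis, 48 above the bench; z up, x towards the yellow tube's sleeve
- tube_yellow: the tube to present: clear sample tube, dark red below, pale label, YELLOW cap; 108 long overall, 16 diameter, cap 18 diameter x 22 long; 18 to 35 g. Origin: centre of its foot; z runs along it to the cap. Stands loosely (1.5 mm play) 55 deep in its sleeve, leaning 25 degrees towards the rotor's axis; the top 53 sticks out
- tube_yellow_mid (a point): the middle of the yellow tube, on its axis 54 from the foot (the point to bring to the focus)
- tube_yellow_cap (a point): middle of the yellow cap, on its axis 97 from the foot and 43 from the tube's middle: where to grip (18 wide)
- tube_red: the red-capped balance tube, same size, in the sleeve across the rotor; leave it there. Origin: centre of its foot
- tube_red_mid (a point): the middle of the red-capped tube, 54 from its foot
- inspector: fixed inspection camera, on the robot's right: white plate 110 x 110 x 6 with a black cross, behind it a column with a black camera head and grey ring light, 56 wide, 160 to 220 above the bench, from 80 to 190 behind the cross. Origin: on the bench under the cross; z up; it looks level along its +y axis
- lens (a point): centre of the lens's front face, 190 above the bench
- focus (a point): the point 80 straight out from the lens along its line of sight, 190 above the bench, right above the black cross: the middle of the tube belongs here. Nothing is there to see or touch
- roll: bystander: white paper roll standing on end, 60 diameter, 90 tall. Origin: centre of its underside
- dropper: bystander: small white dropper bottle, 26 diameter, 65 tall. Origin: centre of its underside
- sanitiser: bystander: blue bottle with white cap, 60 diameter, 170 tall. Origin: centre of its underside

How it is judged:
On the way, in this order (a step that is already met when the one before it is completed fails the run):
1. the isolator handle is at OFF (value of joint switch below 0.1 rad), for 0.2 s.
2. the yellow-capped tube is out of its sleeve, held by the fingers (height (world z) of tube_yellow above 0.12 m and contact force between tube_yellow and the fingers above 0.5 N), for 0.2 s.
At the end, for the whole second after the job is handed in: Fingers hold the yellow-capped tube still in the air, touching nothing else, its middle within 15 mm sideways and in height of the focus, upright (cap up) within 8 degrees; isolator within 0.1 rad of OFF; red-capped tube, roll, dropper and sanitiser within 20 mm of their starts (horizontal distance between tube_yellow_mid and focus below 0.015 m and z of tube_yellow_mid in the frame of focus between -0.015 and 0.015 m and angle between tube_yellow's own z axis and vertical below 0.14 rad and value of joint switch below 0.1 rad and contact force between tube_yellow and the fingers above 1 N and linear speed of tube_yellow below 0.02 m/s and contact force between tube_yellow and inspector below 0.2 N and contact force between tube_yellow and rotor below 0.2 N and contact force between tube_yellow and centrifuge below 0.2 N and contact force between tube_yellow and tube_red below 0.2 N and distance of each of tube_red_mid, roll, dropper, sanitiser from where it was at the start of the episode below 0.02 m); the arm keeps its last pose, push and grip.
It fails at once if the yellow-capped tube is drawn out while the isolator is on (value of joint switch above 0.3 rad and distance of tube_yellow_mid from where it was at the start of the episode above 0.03 m).
It fails at once if the inspection camera is bumped (over 8 N) (contact force between any of the arm, the fingers, tube_yellow and inspector above 8 N).
It fails at once if a bystander is shifted by more than 30 mm (distance of any of tube_red_mid, roll, dropper, sanitiser from where it was at the start of the episode above 0.03 m).
It also fails if it takes over 64 s, if anything falls off the work surface, if the arm or the gripper's body presses on something with over 40 N, if the wrist force passes 120 N, or if a joint passes its speed limit or range.

### The arm

A 6-joint arm with a two-finger parallel gripper is mounted at the origin on the work surface. World frame = base frame: x ahead of the robot, y to its left, z up, the work surface at z = 0. Lengths are in m, angles in rad, forces in N, time in s.
With the tool pointing down it reaches from about 0.35 to 0.725 m from the base axis. Payload 6 kg.
Tool frame: the origin (TCP) lies midway between the tips of the shut fingers; the grasp point (between the pads) lies 19 mm behind it (r.hold_point_z is the distance from the TCP to the grasp point, in m); z points along the fingers, y is the line along which they close (so a half turn about z gives the same grasp; the last joint's range is limited). The gripper opens to 85 mm and grips with 20 to 120 N. Pads are 22 mm wide; open, the fingers measure 114 mm over their backs; the gripper's body (76 mm by 85 mm) begins 54 mm behind the grasp point. The pads swing forward as they close: fully open they stand 13 mm farther back than shut.
Start: joints at [-0.976, 0.04, 0.085, 0, -1.615, -0.334], TCP at [0.155, -0.58, 0.231] pointing down, gripper open.
Joint ranges: [-2.56, 2.56], [-1.29, 2.01], [-1.08, 1.49], [-3.29, 1.98], [-2.81, -0.18], [-2.99, 2.99]. Speed limits (rad/s): [2.57, 2.57, 3.01, 3.14, 3.14, 3.14].

### API

Orientations are given as a unit quaternion [x, y, z, w].
In Python, from rig import r gives the robot as it stands. The module is installed in compiled form; this text tells all that it offers.
- The arm moves only by the shell command python3 -m jog 'ROWS' [FORCE]. ROWS is JSON, a list of rows, each a list of 3 entries, a list of its own where there are three numbers: the shift along the tool's x, y, z each as a share of 50 cm, from -1 to 1, then the turn, a rotation vector about the tool's x, y, z each as a share of pi/2 rad, from -1 to 1, then the opening, from -1 (shut) to 1 (fully open). In form: [[[x, y, z], [rx, ry, rz], jaw], ...]. A call has 1 to 10 rows; each row shifts and turns the commanded pose from where the row before left it, along the tool's axes as they then stand; what a row does not reach is not made up. A row lasts 1/10 s, in which the tool goes at most 50 mm and 8.59 degrees, less where a joint would pass 70% of its speed; a pose out of reach is approached as far as the arm can. A call with a number of a shift or a turn outside -1 to 1 is refused whole. A call with a gripper value outside its range is refused whole. The fingers move at their own pace and stop on an object; FORCE is the grip in N (left out, the last holds). Time passes only in rows, so rows that do not move let the fingers close. It gives the time, the measured TCP pose, the force, the opening and the grip force at its end, in the units of the state.
- r.get_state(): the state, without advancing time (a new reading comes with each control period).
- r.read_camera(name): name is "scene" or "top" or "wrist"; returns the picture (480x640x3 uint8, blue, green, red); there is no depth.
- r.camera_info(name): a dict with "fx", "fy", "cx", "cy" (pixels), "position" and "rotation" of the camera in the world. Camera axes: x right, y down, z forward; pixel columns grow to the right and rows downward; lengths in m; the calibration is good to about 2 mm. A picture is of the moment at which its call begins: read the wrist's pose just before it. camera_info takes no time and is no camera call; for the wrist camera it gives the pose at the moment of the call.
- r.job_done(): hands the job in; it is judged then, once.
Trained networks look in the newest picture that a camera, given by its name, has taken for a name from the list of things; names that differ only in an ending like _2 or _b are one class to them, and where a whole thing is asked for, a point or a joint stands for the part that bears it (a point fixed in the world has none). Each returns a list of dicts, best first, with "confidence" (0 to 1); they miss things now and then, are a little off and sometimes report something else, mostly with a low value. They report only what shows in the picture. A call takes as long as a camera call.
- r.silhouettes(label, camera): "mask" (480x640 bool, what is visible of it) and "position" ([column, row] as shares, 0 to 1, of the picture: columns of its width, rows of its height, amid what is visible of it).
- r.mark_of(label, camera): "position" ([column, row] as shares, 0 to 1, of the picture: columns of its width, rows of its height: a listed point, or the origin of a listed thing).
The state is a dict: "time": time; "joint_positions": joint angles; "joint_velocities": joint speeds; "effort": joint torques, N m; "tool_pos": TCP position; "ee_rot": TCP orientation; "wrist_force": force on the tool from outside, world axes, zero at the start; "ft_torque": the same for the moment, N m; "opening": opening from 0.0 (shut) to 1.0 (fully open); "finger_force": force on a finger pad.
Only numpy, scipy, OpenCV 4.12 (cv2) and the standard library are available. Lean on these libraries where they do the work, as an engineer would, in place of code of your own. Each camera call takes 0.05 s, during which the arm holds its last target. There are 200 camera calls.

## Working session

There is one attempt and no reset: what is moved stays moved. The work goes in short steps, Python scripts to look and compute and a shell command to move; the robot and the scene stay as the last step left them, time stands still between calls to the robot, and variables do not carry over. Pictures are saved under pics/ and viewed, at most 10 in all, crops included, and the job is handed in when it is done.

```bash
mkdir -p pics; cat > h.py <<'E'
import numpy as np, cv2, json
from rig import r
from scipy.spatial.transform import Rotation as R
def ray(cam,pos):
    c=r.camera_info(cam); u=pos[0]*640; v=pos[1]*480
    M=np.array(c["rotation"]); 
    if M.size==4: M=R.from_quat(M).as_matrix()
    d=M@np.array([(u-c["cx"])/c["fx"],(v-c["cy"])/c["fy"],1]); return np.array(c["position"]),d/np.linalg.norm(d)
def tri(rays):
    A=sum(np.eye(3)-np.outer(d,d) for p,d in rays); b=sum((np.eye(3)-np.outer(d,d))@p for p,d in rays)
    X=np.linalg.solve(A,b); return X,[np.linalg.norm((np.eye(3)-np.outer(d,d))@(X-p)) for p,d in rays]
def atz(ry,z): p,d=ry; return p+d*(z-p[2])/d[2]
E
python3 - <<'E'
from h import *
for c in ["scene","top"]:
    im=r.read_camera(c); cv2.imwrite(f"pics/{c}0.png",im); i=r.camera_info(c); print(c,{k:np.round(v,3).tolist() for k,v in i.items()})
names=["switch_grip","switch","isolator","centrifuge","rotor","tube_yellow","tube_yellow_mid","tube_yellow_cap","tube_red_mid","inspector","lens","focus","roll","dropper","sanitiser"]
for n in names:
    rs=[]
    for c in ["scene","top"]:
        m=r.mark_of(n,c)
        if m: rs.append(ray(c,m[0]["position"])); print(n,c,np.round(np.array(m[0]["position"])*[640,480],1),round(m[0]["confidence"],2),len(m))
    if len(rs)==2: X,e=tri(rs); print("   ",X.round(4),np.round(e,4))
print(r.get_state())
print(r.hold_point_z)
E
```

```text
scene {'fx': 566.265, 'fy': 566.265, 'cx': 309.828, 'cy': 234.155, 'position': [1.375, -0.32, 0.813], 'rotation': [0.735, 0.521, -0.245, -0.358]}
top {'fx': 570.418, 'fy': 570.418, 'cx': 319.67, 'cy': 235.011, 'position': [0.477, 0.015, 1.517], 'rotation': [-0.7, 0.713, -0.031, 0.025]}
switch_grip scene [483.3 203.8] 0.95 1
switch_grip top [168.2 250. ] 0.75 1
    [0.5593 0.379  0.1038] [0.0028 0.0028]Traceback (most recent call last):
  File "<stdin>", line 8, in <module>
ValueError: it knows: centrifuge, dropper, focus, inspector, isolator, lens, roll, rotor, sanitiser, switch_grip, tube_red, tube_red_mid, tube_yellow, tube_yellow_cap, tube_yellow_mid
```

```bash
python3 - <<'E'
from h import *
for c in ["scene","top"]: r.read_camera(c)
names=["switch_grip","isolator","centrifuge","rotor","tube_yellow","tube_yellow_mid","tube_yellow_cap","tube_red_mid","inspector","lens","focus","roll","dropper","sanitiser"]
for n in names:
    rs=[]; s=n
    for c in ["scene","top"]:
        m=r.mark_of(n,c)
        if m: rs.append(ray(c,m[0]["position"])); s+=f" {c} {np.round(np.array(m[0]['position'])*[640,480],1)} {m[0]['confidence']:.2f}"
    if len(rs)==2: X,e=tri(rs); s+=f"  {X.round(4)} {e[0]:.4f}"
    print(s)
print(r.get_state()); print(r.hold_point_z)
a=np.vstack([cv2.imread("pics/scene0.png"),cv2.imread("pics/top0.png")])
E
```

```text
switch_grip scene [486.  204.1] 0.61 top [166.7 247.6] 0.83  [0.565  0.3818 0.1063] 0.0025
isolator scene [469.6 243.2] 0.80 top [175.9 250.9] 0.81  [ 0.5586  0.3794 -0.0069] 0.0056
centrifuge top [373.1 300. ] 0.22
rotor scene [344.7 252.7] 0.74 top [301.1 245.7] 0.84  [0.5669 0.0519 0.0604] 0.0037
tube_yellow top [288.3 214.1] 0.63
tube_yellow_mid scene [365.3 250. ] 0.51 top [290.  216.5] 0.46  [0.6337 0.071  0.1158] 0.0029
tube_yellow_cap scene [360.2 227.4] 0.77 top [290.9 222.5] 0.44  [0.6142 0.0666 0.1573] 0.0037
tube_red_mid scene [329.6 213.1] 0.69 top [198.5 200.8] 0.69  [0.6271 0.1384 0.2242] 0.1393
inspector scene [169.5 292.5] 0.66 top [430.  266.6] 0.77  [ 0.5068 -0.296   0.0008] 0.0042
lens scene [110.8 218. ] 0.69 top [479.8 277.3] 0.85  [ 0.4765 -0.3728  0.1866] 0.0031
focus top [448.  264.5] 0.98
roll scene [279.  389.4] 0.86 top [288.9 217. ] 0.50  [ 0.6527 -0.0105 -0.2319] 0.1039
dropper scene [235.6 251. ] 0.79 top [376.1 300.9] 0.38  [ 0.4202 -0.144   0.0008] 0.0022
sanitiser scene [480.7 282.1] 0.76 top [197.7 202. ] 0.87  [0.6883 0.3203 0.0045] 0.0041
{'time': 1.7, 'joint_positions': array([-9.76324598e-01,  4.02365831e-02,  8.47874517e-02,  2.16285498e-05,
       -1.61551331e+00, -3.33699810e-01]), 'joint_velocities': array([ 2.16880204e-04,  1.15082162e-03, -6.01531491e-05,  6.24115580e-04,
       -9.33201980e-04,  1.18120980e-04]), 'effort': array([-6.36150598e-04, -3.67921364e+01,  3.47443485e+01,  6.93330199e+00,
       -1.02466245e-03,  1.90403699e-05]), 'tool_pos': array([ 0.15469837, -0.57968792,  0.2312378 ]), 'ee_rot': array([-1.30016356e-01,  9.91511846e-01,  6.94383157e-05, -4.68385310e-05]), 'wrist_force': array([0.22092121, 0.05097049, 1.04617871]), 'ft_torque': array([-0.01887665,  0.02255181, -0.08610782]), 'finger_force': 0.0, 'opening': 1.0004195897008483}
0.0187
```

View pics/scene0.png

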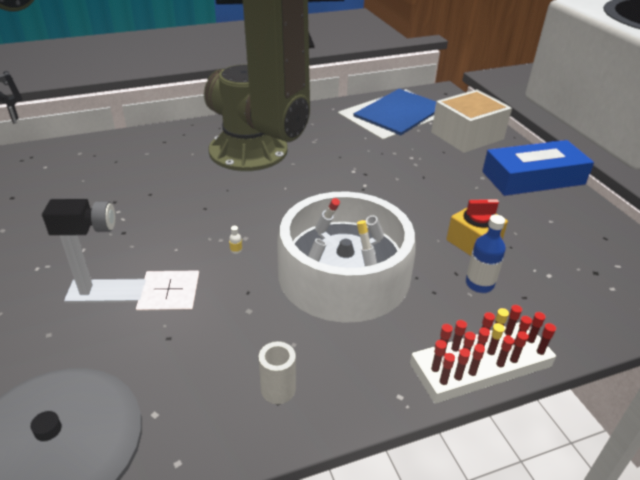

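View pics/top0.png

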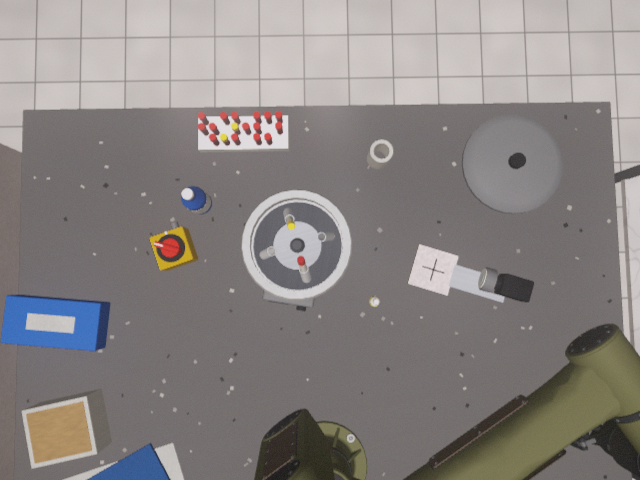

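Scene view: the yellow cap is at (362,226), red cap (335,203), and the isolator is at (478,228). The camera's cross is at (168,289). The roll at (278,372), dropper (235,240) and sanitiser (487,255) are all clear of it. Top view: isolator at (172,248) with the striped end pointing left, yellow cap at (291,226), red cap at (301,261), cross at (434,269). Next I'll raise the arm and cross to the isolator.

```bash
python3 -m jog '[[[0,0,-0.1],[0,0,0],1],[[0,0,-0.1],[0,0,0],1],[[-0.057,0.082,0],[0,0,0],1],[[-0.057,0.082,0],[0,0,0],1],[[-0.057,0.082,0],[0,0,0],1],[[-0.057,0.082,0],[0,0,0],1],[[-0.057,0.082,0],[0,0,0],1],[[-0.057,0.082,0],[0,0,0],1],[[-0.057,0.082,0],[0,0,0],1],[[-0.057,0.082,0],[0,0,0],1]]' && python3 -m jog '[[[-0.057,0.082,0],[0,0,0],1],[[-0.057,0.082,0],[0,0,0],1],[[-0.057,0.082,0],[0,0,0],1],[[-0.057,0.082,0],[0,0,0],1],[[-0.057,0.082,0],[0,0,0],1],[[-0.057,0.082,0],[0,0,0],1],[[-0.057,0.082,0],[0,0,0],1],[[-0.057,0.082,0],[0,0,0],1],[[-0.057,0.082,0],[0,0,0],1],[[0,0,0],[0,0,0],1]]'
cat >> h.py <<'E'
def look(names,cam="wrist",f=None):
    im=r.read_camera(cam)
    if f: cv2.imwrite(f"pics/{f}.png",im)
    o={}
    for n in names:
        m=r.mark_of(n,cam)
        if m: o[n]=ray(cam,m[0]["position"]); print(n,np.round(np.array(m[0]["position"])*[640,480],1),round(m[0]["confidence"],2))
    return o
def st():
    s=r.get_state(); M=R.from_quat(s["ee_rot"]).as_matrix()
    print("t",s["time"],"tcp",s["tool_pos"].round(4),"x",M[:,0].round(3),"z",M[:,2].round(3),"op",round(s["opening"],3),"ff",round(s["finger_force"],1),"F",s["wrist_force"].round(1),"j",s["joint_positions"].round(2)); return s,M
def go(P,Rm=None):  # shift & turn in move units from present pose (shift expressed in present tool axes)
    s=r.get_state(); M=R.from_quat(s["ee_rot"]).as_matrix()
    print("shift",(M.T@(np.array(P)-s["tool_pos"])/0.5).round(4),"turn",None if Rm is None else (R.from_matrix(M.T@Rm).as_rotvec()/(np.pi/2)).round(4))
E
python3 - <<'E'
from h import *
st(); o=look(["switch_grip","isolator","rotor","tube_yellow_cap"],f="w1")
for k in o: print(k,atz(o[k],{"switch_grip":.104,"isolator":0,"rotor":.048,"tube_yellow_cap":.157}[k]).round(4))
E
```

```text
time: 2.7
tool_pos: [0.2903, -0.2023, 0.3315]
ee_rot: [-0.13, 0.992, -0.0, 0.001]
wrist_force: [1.6, 1.0, 0.0]
opening: 0.999
finger_force: 0.0
time: 3.7
tool_pos: [0.4435, 0.2231, 0.3273]
ee_rot: [-0.132, 0.991, -0.002, -0.003]
wrist_force: [-0.0, -1.4, -0.1]
opening: 0.998
finger_force: 0.0
t 3.7 tcp [0.4435 0.2231 0.3273] x [-0.965 -0.261  0.007] z [-0.006 -0.004 -1.   ] op 0.998 ff 0.0 F [-0.  -1.4 -0.1] j [ 0.87 -0.2   0.04 -0.   -1.81 -2.18]
switch_grip [435.2 342.6] 0.94
isolator [412.5 298.9] 0.93
rotor [140.4 251.9] 0.84
tube_yellow_cap [102.1 338.3] 0.68
switch_grip [0.5641 0.3768 0.104 ]
isolator [0.5687 0.3777 0.    ]
rotor [0.5717 0.0525 0.048 ]
tube_yellow_cap [0.609  0.0675 0.157 ]
```

View pics/w1.png

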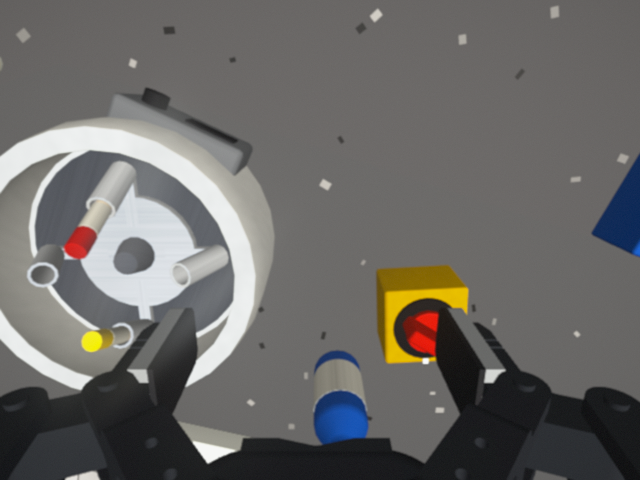

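The wrist view shows the isolator at (425,320), with a finger hiding the handle's striped end. I'll shift sideways so the handle shows between the fingers.

```bash
python3 -m jog '[[[-0.034,0.068,0],[0,0,0],1],[[-0.034,0.068,0],[0,0,0],1],[[-0.034,0.068,0],[0,0,0],1],[[-0.034,0.068,0],[0,0,0],1],[[0,0,0],[0,0,0],1]]'
python3 - <<'E'
from h import *
st(); o=look(["switch_grip","isolator"],f="w2")
for k in o: print(k,atz(o[k],{"switch_grip":.104,"isolator":0}[k]).round(4))
im=cv2.imread("pics/w2.png"); p,d=o["switch_grip"]
m=r.mark_of("switch_grip","wrist")[0]["position"]; u,v=int(m[0]*640),int(m[1]*480)
u0,v0=max(u-100,0),max(min(v-75,330),0); print(u0,v0)
a=cv2.resize(im[v0:v0+150,u0:u0+200],None,fx=4,fy=4); cv2.imwrite("pics/w2c.png",a)
E
```

```text
time: 4.45
tool_pos: [0.4737, 0.3699, 0.3291]
ee_rot: [-0.131, 0.991, -0.001, -0.001]
wrist_force: [-0.4, -0.1, -1.4]
opening: 1.001
finger_force: 0.0
t 4.45 tcp [0.4737 0.3699 0.3291] x [-0.966 -0.259  0.003] z [-0.003 -0.002 -1.   ] op 1.001 ff 0.0 F [-0.4 -0.1 -1.4] j [ 1.    0.08  0.31 -0.   -1.8  -2.3 ]
switch_grip [303.  279.6] 0.95
isolator [304.5 247.1] 0.92
switch_grip [0.5632 0.3773 0.104 ]
isolator [0.5681 0.3768 0.    ]
202 204
```

View pics/w2c.png

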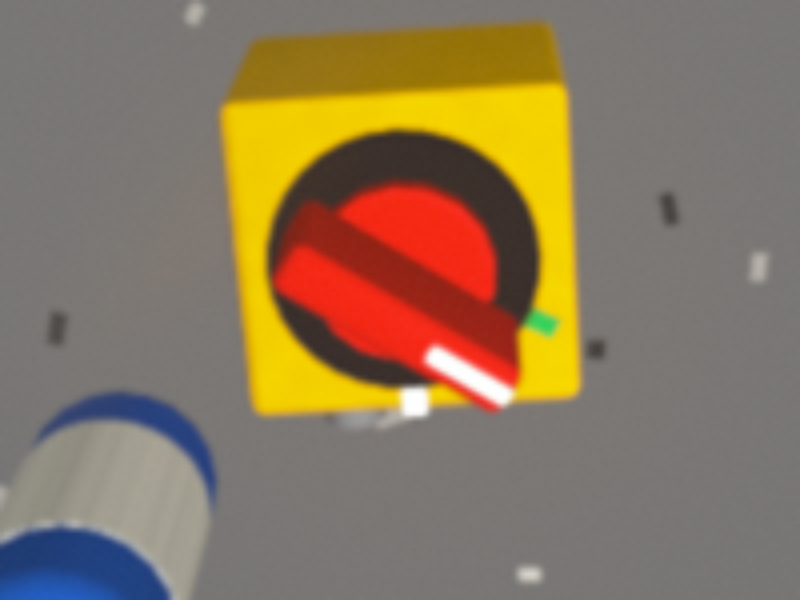

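The crop shows the bar running from (290,263) to the striped end at (507,385). The white OFF mark is at (414,401) and the green ON mark at (541,322).

```bash
python3 - <<'E'
from h import *
def px(u,v,z): return atz(ray("wrist",[(202+u/4)/640,(204+v/4)/480]),z)
a=px(290,263,.116);b=px(507,385,.116);off=px(414,401,.07);on=px(541,322,.07)
cs=[px(*c,.07) for c in [(225,103),(565,85),(580,395),(258,412)]]; c=sum(cs)/4
print("bar",a.round(4),b.round(4),np.linalg.norm(b-a),"mid",((a+b)/2).round(4),"ang",np.degrees(np.arctan2(*(b-a)[[1,0]])))
print("box",c.round(4)," off",np.degrees(np.arctan2(*(off-c)[[1,0]])),"on",np.degrees(np.arctan2(*(on-c)[[1,0]])), "edge",np.degrees(np.arctan2(*(cs[3]-cs[0])[[1,0]])),np.degrees(np.arctan2(*(cs[2]-cs[1])[[1,0]])))
st()
def pose(yaw): 
    x=np.array([np.cos(np.radians(yaw)),np.sin(np.radians(yaw)),0]); z=np.array([0,0,-1.]); return np.array([x,np.cross(z,x),z]).T
ang=np.degrees(np.arctan2(*(b-a)[[1,0]]))
go([.5635,.3775,.15],pose(ang-180))
E
```

```text
bar [0.556  0.3476 0.116 ] [0.5735 0.4051 0.116 ] 0.060173483541250385 mid [0.5647 0.3763 0.116 ] ang 73.04516461245282
box [0.5656 0.3771 0.07  ]  off 16.842834186411125 on 75.82506252489513 edge 18.25416603899944 18.68893012212314
t 4.65 tcp [0.4739 0.3664 0.3328] x [-0.966 -0.257 -0.002] z [ 0.002  0.002 -1.   ] op 0.998 ff 0.0 F [ 0.8  0.2 -0.4] j [ 0.99  0.07  0.3   0.   -1.8  -2.3 ]
shift [-0.1781 -0.025   0.3659] turn [ 1.000e-04  1.500e-03 -6.462e-01]
```

```bash
python3 -m jog '[[[-0.0905,-0.013,0],[0,0,-0.0923],1],[[0,0,0],[0,0,-0.0923],1],[[0,0,0],[0,0,-0.0923],1],[[0,0,0.05],[0,0,-0.0923],1],[[0,0,0.05],[0,0,-0.0923],1],[[0,0,0.05],[0,0,-0.0923],1],[[0,0,0.05],[0,0,-0.0923],1],[[0,0,0],[0,0,0],1],[[0,0,0],[0,0,0],1]]'
python3 - <<'E'
from h import *
s,M=st(); print(np.degrees(np.arctan2(M[1,0],M[0,0])))
x=np.array([np.cos(np.radians(-107)),np.sin(np.radians(-107)),0]); z=np.array([0,0,-1.]); 
go([.565,.377,.088],np.array([x,np.cross(z,x),z]).T)
E
```

```text
time: 5.55
tool_pos: [0.5195, 0.372, 0.2332]
ee_rot: [-0.594, 0.805, -0.0, 0.001]
wrist_force: [-0.8, 0.6, 1.0]
opening: 1.003
finger_force: 0.0
t 5.55 tcp [0.5195 0.372  0.2332] x [-0.295 -0.955 -0.001] z [ 0.002  0.001 -1.   ] op 1.003 ff 0.0 F [-0.8  0.6  1. ] j [ 0.93  0.14  0.2   0.   -1.62 -1.23]
-107.17956312963878
shift [-0.036  -0.0837  0.2905] turn [-0.0008  0.0008 -0.002 ]
```

```bash
python3 -m jog '[[[-0.036,-0.084,0],[0,0,0],1],[[0,0,0.07],[0,0,0],1],[[0,0,0.07],[0,0,0],0.2],[[0,0,0.07],[0,0,0],0],[[0,0,0.04],[0,0,0],0],[[0,0,0.04],[0,0,0],0],[[0,0,0],[0,0,0],0],[[0,0,0],[0,0,0],0]]' 40
python3 - <<'E'
from h import *
st()
x=np.array([np.cos(np.radians(-107)),np.sin(np.radians(-107)),0]); z=np.array([0,0,-1.]); 
go([.565,.377,.088],np.array([x,np.cross(z,x),z]).T)
E
```

```text
time: 6.35
tool_pos: [0.5655, 0.3783, 0.0888]
ee_rot: [-0.595, 0.804, -0.0, 0.001]
wrist_force: [-0.3, 0.3, 0.9]
opening: 0.497
finger_force: 0.0
t 6.35 tcp [0.5655 0.3783 0.0888] x [-0.293 -0.956 -0.002] z [ 0.002  0.001 -1.   ] op 0.497 ff 0.0 F [-0.3  0.3  0.9] j [ 0.88  0.28  0.09  0.   -1.38 -1.18]
shift [0.0028 0.0002 0.0017] turn [-0.0012  0.0013 -0.0001]
```

```bash
python3 -m jog '[[[0,0,0],[0,0,0],-1],[[0,0,0],[0,0,0],-1],[[0,0,0],[0,0,0],-1],[[0,0,0],[0,0,0],-1],[[0,0,0],[0,0,0],-1],[[0,0,0],[0,0,0],-1]]' 50 && python3 -m jog '[[[0,0,0],[0,0,0.07],-1],[[0,0,0],[0,0,0.07],-1],[[0,0,0],[0,0,0.07],-1],[[0,0,0],[0,0,0.07],-1],[[0,0,0],[0,0,0.07],-1],[[0,0,0],[0,0,0.07],-1],[[0,0,0],[0,0,0.07],-1],[[0,0,0],[0,0,0.07],-1],[[0,0,0],[0,0,0.07],-1],[[0,0,0],[0,0,0],-1]]'
python3 - <<'E'
from h import *
s,M=st(); print(np.degrees(np.arctan2(M[1,0],M[0,0])),s["ft_torque"].round(2))
E
```

```text
time: 6.95
tool_pos: [0.5638, 0.3791, 0.0889]
ee_rot: [-0.596, 0.803, 0.001, 0.001]
wrist_force: [-8.6, 0.2, 6.7]
opening: 0.153
finger_force: 51.0
time: 7.95
tool_pos: [0.5638, 0.3795, 0.089]
ee_rot: [-0.142, 0.99, 0.001, 0.0]
wrist_force: [-7.4, 0.9, 6.2]
opening: 0.155
finger_force: 60.2
t 7.95 tcp [0.5638 0.3795 0.089 ] x [-0.96  -0.282 -0.001] z [ 0.001  0.003 -1.   ] op 0.155 ff 60.2 F [-7.4  0.9  6.2] j [ 0.89  0.27  0.09 -0.   -1.38 -2.17]
-163.64187804632266 [0.49 2.44 0.62]
```

```bash
python3 -m jog '[[[0,0,0],[0,0,0.02],-1],[[0,0,0],[0,0,0],-1],[[0,0,0],[0,0,0],0],[[0,0,0],[0,0,0],0],[[0,0,0],[0,0,0],0],[[0,0,-0.08],[0,0,0],0],[[0,0,-0.1],[0,0,0],0],[[0,0,-0.1],[0,0,0],0],[[0.09,0,-0.04],[0,0,0],0],[[0.09,0,-0.04],[0,0,0],1]]' && python3 -m jog '[[[0,0,0],[0,0,0],1],[[0,0,0],[0,0,0],1],[[0,0,0],[0,0,0],1]]'
python3 - <<'E'
from h import *
st(); o=look(["switch_grip"],f="w3")
m=r.mark_of("switch_grip","wrist")[0]["position"]; u,v=int(m[0]*640),int(m[1]*480)
u0,v0=max(u-100,0),max(min(v-75,330),0); print(u0,v0)
im=cv2.imread("pics/w3.png");a=cv2.resize(im[v0:v0+150,u0:u0+200],None,fx=4,fy=4); cv2.imwrite("pics/w3c.png",a)
E
```

```text
time: 8.95
tool_pos: [0.4775, 0.3552, 0.2667]
ee_rot: [-0.126, 0.992, -0.0, -0.0]
wrist_force: [-0.1, 1.4, -0.0]
opening: 0.653
finger_force: 0.0
time: 9.25
tool_pos: [0.4777, 0.3552, 0.2653]
ee_rot: [-0.127, 0.992, -0.0, -0.001]
wrist_force: [-0.0, -0.2, -0.7]
opening: 0.996
finger_force: 0.0
t 9.25 tcp [0.4777 0.3552 0.2653] x [-0.968 -0.252  0.001] z [-0.001 -0.001 -1.   ] op 0.996 ff 0.0 F [-0.  -0.2 -0.7] j [ 0.98  0.04  0.14 -0.   -1.68 -2.29]
switch_grip [318.7 312.8] 0.65
218 237
```

View pics/w3c.png

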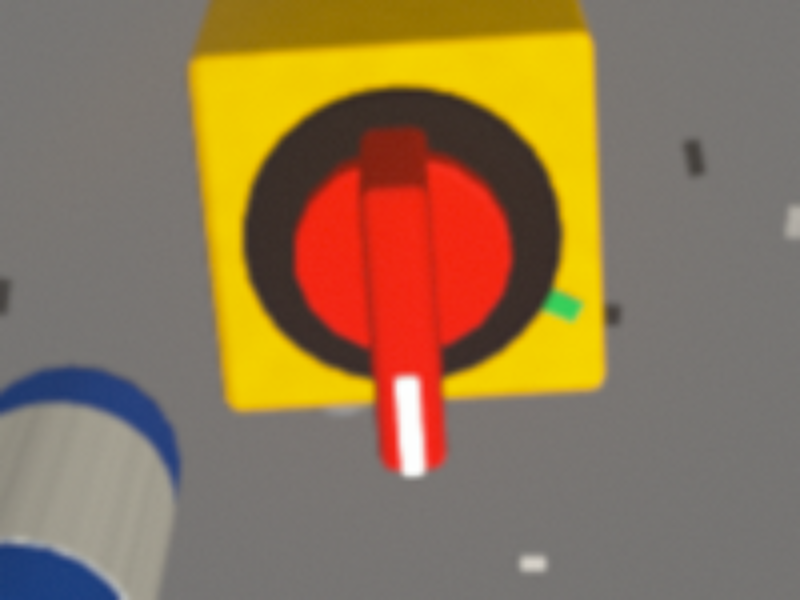

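The handle lies over the OFF mark, with its bar pointing straight down the crop from (393,187) to (412,472). I'll move over the rotor and take two wrist views.

```bash
python3 - <<'E'
from h import *
def px(u,v,z): return atz(ray("wrist",[(218+u/4)/640,(237+v/4)/480]),z)
a=px(393,187,.116);b=px(412,472,.116); print("switch angle",np.degrees(np.arctan2(*(b-a)[[1,0]])),"len",np.linalg.norm(b-a))
cs=[px(*c,.07) for c in [(190,60),(592,33),(605,385),(232,408)]]
print("edges",[np.degrees(np.arctan2(*(q-p)[[1,0]])) for p,q in [(cs[0],cs[3]),(cs[1],cs[2])]])
s,M=st(); print("cam in tool",(M.T@(np.array(r.camera_info("wrist")["position"])-s["tool_pos"])).round(3))
E
python3 -m jog '[[[0.015,-0.084,-0.02],[0,0,0],1],[[0.015,-0.084,-0.02],[0,0,0],1],[[0.015,-0.084,-0.02],[0,0,0],1],[[0.015,-0.084,-0.02],[0,0,0],1],[[0.015,-0.084,-0.02],[0,0,0],1],[[0,0,0],[0,0,0],1],[[0,0,0],[0,0,0],1]]'
cat > m.py <<'E'
from h import *
import pickle,sys
st(); f=sys.argv[1]; o=look(["tube_yellow_cap","tube_yellow_mid","rotor","tube_red_mid","tube_yellow"],f=f)
for k in o: print(k,atz(o[k],{"tube_yellow_cap":.155,"tube_yellow_mid":.116,"rotor":.048,"tube_red_mid":.116,"tube_yellow":.067}[k]).round(4))
pickle.dump(o,open(f+".pkl","wb"))
E
python3 m.py v1
python3 -m jog '[[[0.0,-0.08,0],[0,0,0],1],[[0.0,-0.08,0],[0,0,0],1],[[0.0,-0.08,0],[0,0,0],1],[[0.0,-0.08,0],[0,0,0],1],[[0,0,0],[0,0,0],1],[[0,0,0],[0,0,0],1]]'
python3 m.py v2
python3 - <<'E'
from h import *; import pickle
a,b=[pickle.load(open(f,"rb")) for f in ["v1.pkl","v2.pkl"]]
for k in a:
    if k in b: X,e=tri([a[k],b[k]]); print(k,X.round(4),np.round(e,4))
E
```

```text
switch angle 18.045179586019326 len 0.06342576390740896
edges [np.float64(18.90307468476067), np.float64(18.63279070831138)]
t 9.4 tcp [0.4779 0.3552 0.2647] x [-0.968 -0.251  0.002] z [-0.002 -0.002 -1.   ] op 1.001 ff 0.0 F [0.4 0.3 0. ] j [ 0.98  0.04  0.14 -0.   -1.68 -2.29]
cam in tool [ 0.078 -0.001 -0.141]
time: 10.1
tool_pos: [0.4946, 0.1418, 0.316]
ee_rot: [-0.126, 0.992, 0.0, -0.0]
wrist_force: [-0.3, -0.6, 0.4]
opening: 1.004
finger_force: 0.0
t 10.1 tcp [0.4946 0.1418 0.316 ] x [-0.968 -0.25   0.   ] z [-0.  0. -1.] op 1.004 ff 0.0 F [-0.3 -0.6  0.4] j [ 0.67 -0.16  0.05 -0.   -1.78 -1.99]
tube_yellow_cap [199.6 317. ] 0.69
tube_yellow_mid [211.9 310.5] 0.64
rotor [223.1 225.5] 0.67
tube_red_mid [200.7 175.9] 0.77
tube_yellow [225.6 311.6] 0.91
tube_yellow_cap [0.6069 0.0732 0.155 ]
tube_yellow_mid [0.6216 0.0769 0.116 ]
rotor [0.5625 0.0615 0.048 ]
tube_red_mid [0.5012 0.0458 0.116 ]
tube_yellow [0.6488 0.0847 0.067 ]
time: 11.0
tool_pos: [0.5346, -0.0124, 0.3158]
ee_rot: [-0.126, 0.992, 0.0, -0.0]
wrist_force: [0.4, 0.6, -0.3]
opening: 0.997
finger_force: 0.0
t 11.0 tcp [ 0.5346 -0.0124  0.3158] x [-0.968 -0.251  0.001] z [-0.001 -0.    -1.   ] op 0.997 ff 0.0 F [ 0.4  0.6 -0.3] j [ 0.35 -0.11  0.1  -0.   -1.77 -1.67]
tube_yellow_cap [392.1 316.5] 0.61
tube_yellow_mid [384.6 315.6] 0.72
rotor [376.  223.5] 0.65
tube_red_mid [388.3 177.8] 0.6
tube_yellow [376.  307.6] 0.75
tube_yellow_cap [0.6076 0.0719 0.155 ]
tube_yellow_mid [0.6276 0.0785 0.116 ]
rotor [0.5615 0.0596 0.048 ]
tube_red_mid [0.504  0.0425 0.116 ]
tube_yellow [0.6452 0.0826 0.067 ]
tube_yellow_cap [0.6088 0.0728 0.1522] [0.0002 0.0002]
tube_yellow_mid [0.6244 0.0774 0.1165] [0.0027 0.0027]
rotor [0.5632 0.0607 0.0438] [0.0007 0.0007]
tube_red_mid [0.5041 0.0441 0.1076] [0.001 0.001]
tube_yellow [0.6483 0.0841 0.0644] [0.0018 0.0018]
```

Heights agree with the text: cap at 0.152, middle at 0.1165 and foot at 0.064. The switch is within 1° of the OFF direction. Now I'll work out the tilted pre-grasp.

```bash
cat >> h.py <<'E'
az=np.radians(15.4); rad=np.array([np.cos(az),np.sin(az),0]); s25,c25=np.sin(np.radians(25)),np.cos(np.radians(25))
ax=-s25*rad+np.array([0,0,c25]); zt=-ax; xt=-c25*rad-np.array([0,0,s25]); RT=np.array([xt,np.cross(zt,xt),zt]).T
cap=np.array([.6085,.0728,.1545])
E
python3 - <<'E'
from h import *
st(); print(cap+ax*.0513); go(cap+ax*.0513,RT)
E
```

```text
t 11.3 tcp [ 0.5343 -0.0112  0.3164] x [-0.967 -0.254 -0.   ] z [ 0.  0. -1.] op 0.996 ff 0.0 F [-0.2  0.8 -0.3] j [ 0.36 -0.11  0.1  -0.   -1.77 -1.67]
[0.58759811 0.06704266 0.20099359]
shift [-0.1427  0.1243  0.2308] turn [-0.0016 -0.2777 -0.0078]
```

```bash
python3 -m jog '[[[-0.0714,0.062,0],[0,-0.0926,-0.003],1],[[0,0,0],[0,-0.0926,-0.003],1],[[0,0,0],[0,-0.0926,-0.003],0.5],[[0,0,0],[0,0,0],0.3],[[0,0,0],[0,0,0],0.3]]'
python3 - <<'E'
from h import *
st(); go(cap+ax*.0513,RT)
E
```

```text
time: 11.8
tool_pos: [0.56, 0.027, 0.3171]
ee_rot: [-0.131, 0.967, 0.028, 0.215]
wrist_force: [1.2, 0.5, 0.5]
opening: 0.65
finger_force: 0.0
t 11.8 tcp [0.56   0.027  0.3171] x [-0.873 -0.242 -0.424] z [ 0.409  0.11  -0.906] op 0.65 ff 0.0 F [1.2 0.5 0.5] j [ 0.46 -0.44 -0.26  0.09 -1.32 -1.76]
shift [0.0309 0.0632 0.2418] turn [-0.0013  0.0007  0.0012]
```

```bash
python3 -m jog '[[[0.031,0.063,0.03],[0,0,0],0.3],[[0,0,0.07],[0,0,0],0.3],[[0,0,0.07],[0,0,0],0.3],[[0,0,0.05],[0,0,0],0.3],[[0,0,0],[0,0,0],0.3],[[0,0,0],[0,0,0],0.3]]'
python3 - <<'E'
from h import *
s,M=st(); go(cap+ax*.0513,RT); o=look(["tube_yellow_cap","tube_yellow_mid"],f="w4")
for k in o: 
    X=atz(o[k],{"tube_yellow_cap":.1545,"tube_yellow_mid":.116}[k]); print(k,X.round(4),"in tool",(M.T@(X-s["tool_pos"])).round(4))
E
```

```text
time: 12.4
tool_pos: [0.5849, 0.0656, 0.2108]
ee_rot: [-0.131, 0.968, 0.027, 0.214]
wrist_force: [-0.0, -0.5, 1.5]
opening: 0.65
finger_force: 0.0
t 12.4 tcp [0.5849 0.0656 0.2108] x [-0.874 -0.242 -0.422] z [ 0.407  0.108 -0.907] op 0.65 ff 0.0 F [-0.  -0.5  1.5] j [ 0.52 -0.39 -0.43  0.12 -1.11 -1.85]
shift [0.0029 0.0013 0.0203] turn [-0.0024 -0.0007  0.0007]
tube_yellow_cap [317.7 252. ] 0.9
tube_yellow_mid [313.4 224.6] 0.8
tube_yellow_cap [0.6095 0.0725 0.1545] in tool [0.0006 0.0003 0.0618]
tube_yellow_mid [0.6246 0.074  0.116 ] in tool [ 0.0033 -0.0021  0.1031]
```

View pics/w4.png

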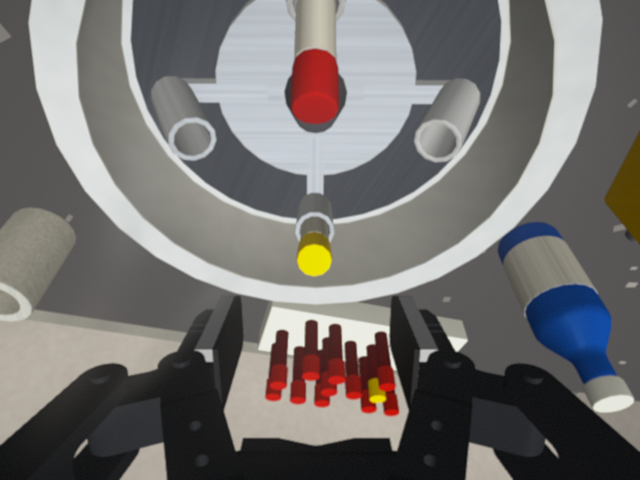

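The cap is at (314,255), centred between the fingers, and the red cap is clear at (315,88). Next I'll advance along the tube axis and grip it.

```bash
python3 -m jog '[[[0,0,0.04],[0,0,0],0.3],[[0,0,0.04],[0,0,0],0.3],[[0,0,0.04],[0,0,0],0.3],[[0,0,0.04],[0,0,0],0.3],[[0,0,0],[0,0,0],0.3],[[0,0,0],[0,0,0],-1],[[0,0,0],[0,0,0],-1],[[0,0,0],[0,0,0],-1],[[0,0,0],[0,0,0],-1],[[0,0,0],[0,0,0],-1]]' 35 && python3 -m jog '[[[0,0,0],[0,0,0],-1],[[0,0,0],[0,0,0],-1]]'
python3 - <<'E'
from h import *
st()
E
```

```text
time: 13.55
tool_pos: [0.6175, 0.0742, 0.1398]
ee_rot: [-0.131, 0.967, 0.028, 0.216]
wrist_force: [-3.1, -0.5, 5.9]
opening: 0.198
finger_force: 34.4
time: 13.75
tool_pos: [0.6175, 0.0742, 0.1398]
ee_rot: [-0.131, 0.967, 0.028, 0.216]
wrist_force: [-3.0, -1.1, 5.4]
opening: 0.2
finger_force: 34.4
t 13.75 tcp [0.6175 0.0742 0.1398] x [-0.872 -0.241 -0.425] z [ 0.411  0.11  -0.905] op 0.2 ff 34.4 F [-3.  -1.1  5.4] j [ 0.5  -0.28 -0.48  0.12 -0.95 -1.85]
```

```bash
python3 -m jog '[[[0,0,-0.02],[0,0,0],-1],[[0,0,-0.04],[0,0,0],-1],[[0,0,-0.04],[0,0,0],-1],[[0,0,-0.04],[0,0,0],-1],[[0,0,-0.04],[0,0,0],-1],[[0,0,-0.04],[0,0,0],-1],[[0,0,-0.04],[0,0,0],-1],[[0,0,0],[0,0,0],-1],[[0,0,0],[0,0,0],-1]]'
python3 - <<'E'
from h import *
st(); r.read_camera("scene"); cv2.imwrite("pics/s2.png",r.read_camera("scene"))
rs={}
for n in ["lens","focus","inspector"]:
    rr=[]
    for c in ["scene","top"]:
        r.read_camera(c)
        m=r.mark_of(n,c)
        if m: rr.append(ray(c,m[0]["position"])); z={"lens":.19,"focus":.19,"inspector":0}[n]; print(n,c,m[0]["confidence"],(np.array(m[0]["position"])*[640,480]).round(1),atz(rr[-1],z).round(4))
    if len(rr)==2: print("  tri",tri(rr)[0].round(4))
E
```

```text
time: 14.65
tool_pos: [0.5634, 0.0603, 0.2553]
ee_rot: [-0.131, 0.967, 0.028, 0.215]
wrist_force: [0.2, -0.5, -0.3]
opening: 0.2
finger_force: 34.4
t 14.65 tcp [0.5634 0.0603 0.2553] x [-0.873 -0.241 -0.423] z [ 0.408  0.11  -0.906] op 0.2 ff 34.4 F [ 0.2 -0.5 -0.3] j [ 0.53 -0.45 -0.39  0.12 -1.21 -1.85]
lens scene 0.94 [110.8 216. ] [ 0.4735 -0.375   0.19  ]
lens top 0.89 [480.9 277.4] [ 0.4767 -0.3712  0.19  ]
  tri [ 0.4764 -0.3729  0.1913]
focus top 0.64 [447.1 262.8] [ 0.5119 -0.2937  0.19  ]
inspector scene 0.66 [173.5 292.3] [ 0.5063 -0.2922  0.    ]
inspector top 0.59 [428.5 269.1] [ 0.5011 -0.2876  0.    ]
  tri [ 0.5009 -0.2904 -0.0057]
```

View pics/s2.png

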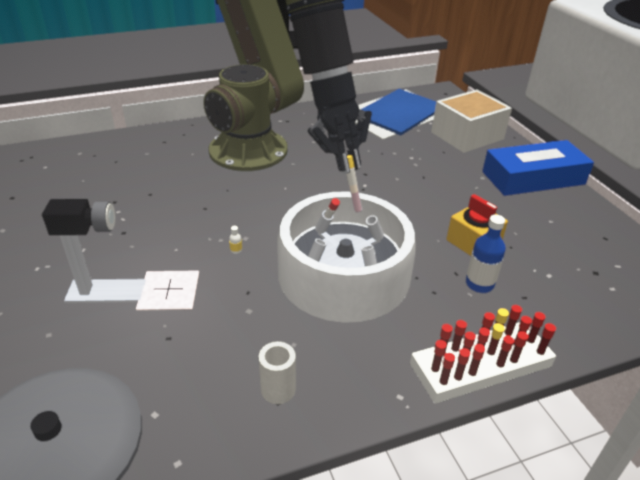

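The tube is out of its sleeve and held at (355,180), and the red tube is still in place at (333,205). The cross is at (168,289) here. In the first top picture it was at (434,269), and it hasn't moved since.

```bash
python3 - <<'E'
from h import *
for z,p,c in [(.006,(168.5,289.2),"scene"),(.006,(434,269),"top")]: print(c,atz(ray(c,(p[0]/640,p[1]/480)),z).round(4))
print(tri([ray("scene",(168.5/640,289.2/480)),ray("top",(434/640,269/480))])[0].round(4))
# plate edges direction from the first top picture
im=cv2.imread("pics/top0.png"); g=(im.min(2)>195).astype(np.uint8); g[:, :400]=0; g[:,462:]=0; g[:235]=0; g[300:]=0
n,l,s,ce=cv2.connectedComponentsWithStats(g); i=1+np.argmax(s[1:,4]); q=cv2.minAreaRect(np.argwhere(l==i)[:,::-1].astype(np.float32)); print(q)
P=[atz(ray("top",(b/np.array([640,480]))),.006) for b in cv2.boxPoints(q)]; print(np.mean(P,0).round(4),[ (round(np.linalg.norm(P[k]-P[k-1]),3),round(np.degrees(np.arctan2(*(P[k]-P[k-1])[[1,0]])),1)) for k in range(4)])
E
```

```text
scene [ 0.5004 -0.3005  0.006 ]
top [ 0.501  -0.3011  0.006 ]
[ 0.501  -0.3007  0.0066]
((432.89453125, 269.51837158203125), (41.09074783325195, 39.94135665893555), 16.69924545288086)
[ 0.4998 -0.2981  0.006 ] [(np.float64(0.108), np.float64(72.3)), (np.float64(0.106), np.float64(-18.4)), (np.float64(0.109), np.float64(-107.8)), (np.float64(0.106), np.float64(161.3))]
```

```bash
python3 -m jog '[[[0,0,-0.04],[0,0.0926,0],-1],[[0,0,-0.04],[0,0.0926,0],-1],[[0,0,0],[0,0.0925,0],-1],[[0.007,-0.07,0],[0,0,0],-1],[[0.007,-0.07,0],[0,0,0],-1],[[0,0,0],[0,0,0],-1]]'
python3 - <<'E'
from h import *
st(); M=np.array([-rad,np.cross([0,0,-1.],-rad),[0,0,-1.]]).T; go([.505,-.294,.214],M)
E
```

```text
time: 15.95
tool_pos: [0.5626, -0.0159, 0.292]
ee_rot: [-0.132, 0.991, -0.002, -0.001]
wrist_force: [-0.7, -0.2, 0.1]
opening: 0.199
finger_force: 34.5
t 15.95 tcp [ 0.5626 -0.0159  0.292 ] x [-0.965 -0.262  0.002] z [-0.001 -0.004 -1.   ] op 0.199 ff 34.5 F [-0.7 -0.2  0.1] j [ 0.33 -0.04  0.11  0.   -1.73 -1.64]
shift [ 0.2566 -0.506   0.1584] turn [-0.0025 -0.0012 -0.0025]
```

```bash
python3 -m jog '[[[0.0445,-0.0857,0],[0,0,0],-1],[[0.0445,-0.0857,0],[0,0,0],-1],[[0.0445,-0.0857,0],[0,0,0],-1],[[0.0445,-0.0857,0],[0,0,0],-1],[[0.0445,-0.0857,0],[0,0,0],-1],[[0.03,-0.06,0],[0,0,0],-1],[[0,0,0],[0,0,0],-1],[[0,0,0],[0,0,0],-1]]'
python3 - <<'E'
from h import *
st(); M=np.array([-rad,np.cross([0,0,-1.],-rad),[0,0,-1.]]).T; go([.501,-.2995,.2143],M)
E
```

```text
time: 16.75
tool_pos: [0.5047, -0.2824, 0.2932]
ee_rot: [-0.133, 0.991, -0.001, 0.0]
wrist_force: [0.0, 0.6, 0.4]
opening: 0.191
finger_force: 34.5
t 16.75 tcp [ 0.5047 -0.2824  0.2932] x [-0.965 -0.264 -0.   ] z [ 0.001 -0.003 -1.   ] op 0.191 ff 34.5 F [0.  0.6 0.4] j [-0.16 -0.    0.15  0.   -1.73 -1.14]
shift [ 0.0162 -0.0307  0.158 ] turn [-0.0017  0.0001 -0.0013]
```

```bash
python3 -m jog '[[[0.016,-0.031,0],[0,0,0],-1],[[0,0,0.04],[0,0,0],-1],[[0,0,0.04],[0,0,0],-1],[[0,0,0.04],[0,0,0],-1],[[0,0,0.038],[0,0,0],-1],[[0,0,0],[0,0,0],-1],[[0,0,0],[0,0,0],-1]]'
python3 - <<'E'
from h import *
st()
T={}
for c in ["scene","top"]:
    im=r.read_camera(c)
    if c=="scene": cv2.imwrite("pics/s3.png",cv2.resize(im[130:330,20:300],None,fx=2.8,fy=2.8))
    for n in ["tube_yellow_mid","tube_yellow_cap","tube_yellow","lens","inspector"]:
        m=r.mark_of(n,c)
        if m: T.setdefault(n,[]).append(ray(c,m[0]["position"])); print(n,c,m[0]["confidence"],(np.array(m[0]["position"])*[640,480]).round(1),atz(T[n][-1],{"tube_yellow_mid":.19,"tube_yellow_cap":.233,"tube_yellow":.136,"lens":.19,"inspector":0}[n]).round(4))
for n in T:
    if len(T[n])==2: X,e=tri(T[n]); print(n,X.round(4),np.round(e,4))
E
```

```text
time: 17.45
tool_pos: [0.5017, -0.2985, 0.2152]
ee_rot: [-0.134, 0.991, -0.002, 0.0]
wrist_force: [0.2, 0.3, 0.6]
opening: 0.195
finger_force: 34.5
t 17.45 tcp [ 0.5017 -0.2985  0.2152] x [-0.964 -0.266 -0.   ] z [ 0.001 -0.003 -1.   ] op 0.195 ff 34.5 F [0.2 0.3 0.6] j [-0.19 -0.01  0.01  0.   -1.58 -1.11]
tube_yellow_mid scene 0.63 [154.1 217.6] [ 0.5035 -0.3011  0.19  ]
tube_yellow_cap scene 0.69 [147.7 195.8] [ 0.4944 -0.3045  0.233 ]
tube_yellow scene 0.83 [157.9 241.4] [ 0.5056 -0.3028  0.136 ]
lens scene 0.79 [111.8 219. ] [ 0.4834 -0.374   0.19  ]
inspector scene 0.6 [171.8 290.8] [ 0.5007 -0.2948 -0.    ]
tube_yellow_mid top 0.19 [430.8 272. ] [ 0.4912 -0.2549  0.19  ]
lens top 0.93 [481.  276.6] [ 0.4784 -0.3716  0.19  ]
inspector top 0.87 [431.8 269.9] [ 0.4988 -0.2964  0.    ]
tube_yellow_mid [ 0.488  -0.28    0.1723] [0.0214 0.0214]
lens [ 0.4783 -0.3735  0.1862] [0.0008 0.0008]
inspector [ 0.499  -0.2957 -0.0012] [0.001 0.001]
```

View pics/s3.png

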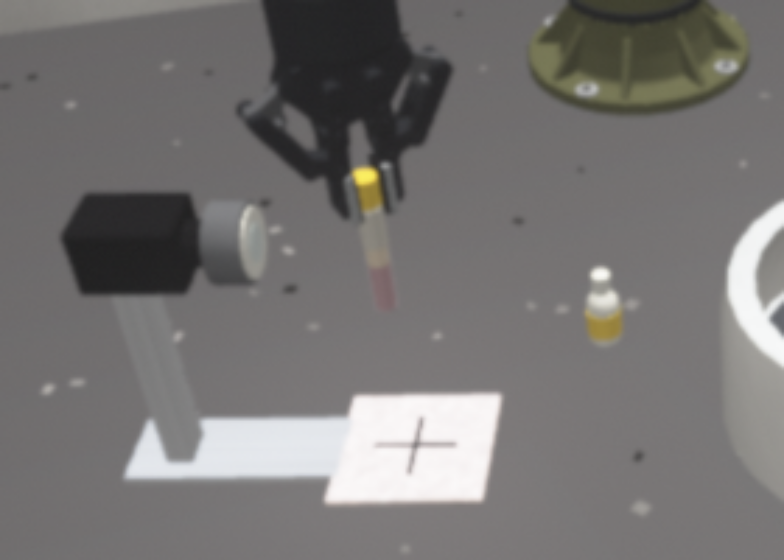

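The crop shows the tube hanging below the fingers, with its cap top at (365,172) and foot at (385,308), clear of the lens at (262,243). I'll check these against the ideal vertical tube.

```bash
python3 - <<'E'
from h import *
c=r.camera_info("scene"); M=R.from_quat(c["rotation"]).as_matrix()
for z in (.244,.233,.222,.19,.136):
    p=M.T@(np.array([.501,-.299,z])-c["position"]); u=np.array([c["cx"]+c["fx"]*p[0]/p[2],c["cy"]+c["fy"]*p[1]/p[2]]); print(z,u.round(1),((u-[20,130])*2.8).round(0), "px/mm",(c["fx"]/p[2]/1000*2.8).round(2))
im=r.read_camera("wrist"); cv2.imwrite("pics/w5.png",im)
s,Mt=st()
E
```

```text
0.244 [150.3 192.1] [365. 174.] px/mm 1.58
0.233 [151.3 197.2] [368. 188.] px/mm 1.57
0.222 [152.3 202.3] [370. 202.] px/mm 1.56
0.19 [155.1 216.6] [378. 242.] px/mm 1.53
0.136 [159.6 239.5] [391. 307.] px/mm 1.48
t 18.1 tcp [ 0.5013 -0.2993  0.2145] x [-0.964 -0.265 -0.   ] z [ 0.001 -0.003 -1.   ] op 0.197 ff 34.5 F [0.9 0.  0.4] j [-0.19 -0.01  0.01  0.   -1.58 -1.11]
```

View pics/w5.png

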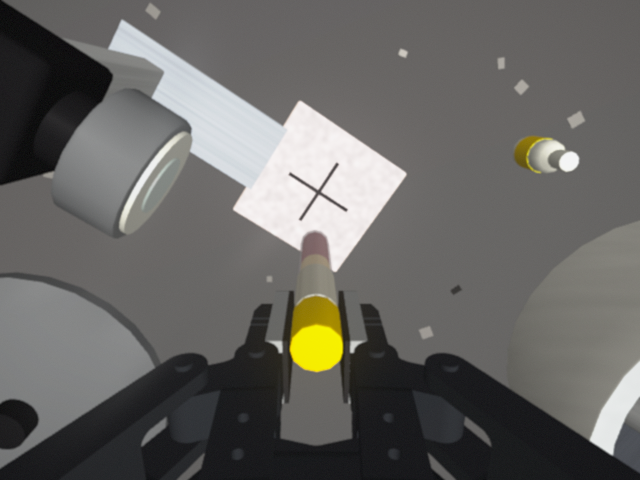

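The wrist view shows the cap at (316,347), the foot at (315,240), the cross at (318,190), and a clear gap to the lens ring.

```bash
python3 - <<'E'
from h import *
f=lambda u,v,z: atz(ray("wrist",(u/640,v/480)),z)
F,C,X=f(315,241,.136),f(316,347,.244),f(318.5,190.5,.006)
print("foot",F.round(4),"captop",C.round(4),"cross",X.round(4),"mid",((F+C)/2).round(4),"tilt",np.degrees(np.linalg.norm((C-F)[:2])/.108))
E
```

```text
foot [ 0.4996 -0.3013  0.136 ] captop [ 0.4972 -0.3011  0.244 ] cross [ 0.4979 -0.2993  0.006 ] mid [ 0.4984 -0.3012  0.19  ] tilt 1.2915052216067988
```

The middle is within about 4 mm of the focus and the tilt is about 1–2°, so everything is in tolerance. I'm handing the job in.

```bash
python3 -m jog '[[[0,0,0],[0,0,0],-1],[[0,0,0],[0,0,0],-1],[[0,0,0],[0,0,0],-1]]' && python3 -c "
from rig import r
print(r.job_done())"
```

```text
time: 18.4
tool_pos: [0.5013, -0.2993, 0.2145]
ee_rot: [-0.134, 0.991, -0.001, 0.0]
wrist_force: [0.8, -0.7, -0.6]
opening: 0.195
finger_force: 34.5
the job is handed in; nothing more can be done
None
```

The job is handed in, and the hand-in gave back no verdict: the isolator was turned to OFF first, and the yellow-capped tube is now held still at the focus, its middle about 4 mm off and its tilt 1–2° by my last measurements.

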